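# Turn the rocking stand steady over the chrome rail

### The job

One of the two beech stands on the tile ledge rocks because two opposite feet are perched on the slotted chrome rail. Turn it where it stands, without lifting it away, until it straddles the rail with two feet on either side, all four on the tile, and no longer rocks; then let go. Leave the other stand and the glass bottle as they are.

Things in the scene. Friction and masses are not known exactly. Their poses are not given: they have to be found in the camera images.
- stand: Rocking beech stand, 0.3 kg: board 124 x 124 x 12 mm, its top 36 mm above the feet's soles; four 18 mm ball feet, centres at x, y = +-50 mm. Upright grip in the middle, 70 mm along x, 16 mm thick along y, 36 to 92 mm above the soles; a 14 mm high lip on the +y edge. Origin: middle, at sole level; z up. Starts with two opposite feet on the rail, tipped about 6 degrees, one foot in the air.
- rail: Slotted chrome flat bar fixed to the tile (z = 0): 280 mm along its x, 34 mm wide along its y, 7 mm high, dark slots down the middle. Its direction varies. Origin: centre of the underside. The stand starts with its x axis 35 to 55 degrees from the rail's; turned until its edges are parallel to the rail (some 45 degrees, either way), its feet come down 7 mm onto the tile.
- spare: The other beech stand, the same in every size, origin and axes, but standing steady on bare tile away from the rail. To be left alone.
- bottle: Closed clear glass bottle with a steel cap, 66 mm in diameter and 190 mm tall, standing on the far part of the ledge; to be left alone. Origin: centre of its underside, z up.

How it is judged:
At the end, for the whole second after the job is handed in: The stand straddles the rail with all four feet on the tile: level within 1.5 degrees, feet less than 2.5 mm above the tile, its middle within 24 mm of the rail's centre line and 50 mm of where it started, at rest and released; it need not be exactly parallel (angle between stand's own z axis and vertical below 0.026 rad and height (world z) of stand below 0.0025 m and y of stand in the frame of rail between -0.024 and 0.024 m and distance of stand from where it was at the start of the episode below 0.05 m and linear speed of stand below 0.01 m/s and angular speed of stand below 0.05 rad/s and contact force between stand and the fingers below 0.05 N); the robot touches nothing.
It fails at once if the rocking stand is lifted away (more than 30 mm off the tile) (height (world z) of stand above 0.03 m).
It fails at once if the other stand is moved more than 15 mm, tipped or spun (distance of spare from where it was at the start of the episode above 0.015 m or angle between spare's own z axis and vertical above 0.2 rad or angular speed of spare above 0.5 rad/s).
It fails at once if the bottle is moved more than 15 mm or tipped (distance of bottle from where it was at the start of the episode above 0.015 m or angle between bottle's own z axis and vertical above 0.2 rad).
It also fails if it takes over 32 s, if anything falls off the work surface, if the arm or the gripper's body presses on something with over 40 N, if the wrist force passes 120 N, or if a joint passes its speed limit or range.

### The arm

A 6-joint arm with a two-finger parallel gripper is mounted at the origin on the work surface. World frame = base frame: x ahead of the robot, y to its left, z up, the work surface at z = 0. Lengths are in m, angles in rad, forces in N, time in s.
With the tool pointing down it reaches from about 0.35 to 0.875 m from the base axis. Payload 15.5 kg.
Tool frame: the origin (TCP) lies between the finger pads; the fingertips stand 19 mm ahead of it and the grasp point (between the pads) is the TCP; z points along the fingers, y is the direction in which the jaws open and shut (so a half turn about z gives the same grasp; the last joint's range is limited). The gripper opens to 85 mm and grips with 20 to 120 N. Pads are 22 mm wide; open, the fingers measure 114 mm over their backs; the gripper's body (76 mm by 85 mm) begins 54 mm behind the grasp point. The pads swing forward as they close: fully open they stand 13 mm farther back than shut.
Start: joints at [1.129, 0.494, 1.345, -0, 1.302, -0.096], TCP at [0.212, 0.588, 0.25] pointing down, gripper open.
Joint ranges: [-2.91, 2.91], [-0.82, 2.16], [0.22, 2.67], [-1.22, 4.37], [0.12, 2.79], [-3.08, 3.08]. Speed limits (rad/s): [1.89, 1.89, 2.57, 3.01, 3.01, 3.01].

### API

Orientations are given as a 3x3 rotation matrix whose columns are the frame's x, y, z axes.
In Python, from rig import bot gives the robot as it stands.
- The arm moves only by the tool step_arm, never from a script. Its argument "steps" is a list of rows, each an object of numbers: "x", "y", "z": the shift along the world's x, y, z in mm; "ax", "ay", "az": the turn, a rotation vector about the world's x, y, z in degrees; "hand": the closure, from 0 (fully open) to 1 (shut). A call has exactly 10 rows; each row shifts and turns the pose as measured when the row begins; what a row does not reach is not made up. A row lasts 1/10 s, in which the tool goes at most 50 mm and 8.59 degrees, less where a joint would pass 70% of its speed; a pose out of reach is approached as far as the arm can. A call with a gripper value outside its range is refused whole. The fingers move at their own pace and stop on an object; "newtons" is the grip in N (left out, the last holds). Time passes only in rows, so rows that do not move let the fingers close, or fill a call up. It gives the time, the measured TCP pose, the force and the opening at its end, in the units of the state.
- bot.sense(): the state, without advancing time (a new reading comes with each control period).
- bot.grab_frame(name): name is "side" or "top"; returns (picture, depth): 400x640x3 uint8, red, green, blue; 400x640 float32, m along the optical axis (not along the pixel's ray), 0 where there is no reading.
- bot.calibration(name): a dict with "mtx" (3x3 intrinsics, pixels), "dist_coeffs" ([k1, k2, p1, p2, k3] as OpenCV has them; the pictures are not rectified), "xyz" and "orientation" of the camera in the world. Camera axes: x right, y up, looking along -z (the intrinsics and any distortion apply to the point x, -y, -z); pixel columns grow to the right and rows downward; lengths in m; the calibration is good to about 2 mm. A picture is of the moment at which its call begins. calibration takes no time and is no camera call.
- bot.job_done(): hands the job in, once; it reports no verdict.
The state is a dict: "clock": time; "joint_positions": joint angles; "dq": joint speeds; "joint_efforts": joint torques, N m; "ee_pos": TCP position; "orientation": TCP orientation; "ft_force": force on the tool from outside, world axes, zero at the start; "wrist_torque": the same for the moment, N m; "grip_width": finger opening in m.
Only numpy, scipy, OpenCV 4.12 (cv2) and the standard library are available. Lean on these libraries where they do the work, as an engineer would, in place of code of your own. Each camera call takes 0.05 s, during which the arm holds its last target.

## Working session

There is one attempt and no reset: what is moved stays moved. The work goes in short steps, Python scripts to look and compute and a tool call to move; the robot and the scene stay as the last step left them, time stands still between calls to the robot, and variables do not carry over. Pictures are saved under pics/ and viewed, and the job is handed in when it is done.

Besides the shell and the picture viewer there is one more tool, called by a JSON object that holds its "method" and its "body", one argument or row to a line. step_arm: Moves the arm, as the interface text tells. Its arguments: {"type":"object","properties":{"steps":{"type":"array","items":{"type":"object","properties":{"x":{"type":"number"},"y":{"type":"number"},"z":{"type":"number"},"ax":{"type":"number"},"ay":{"type":"number"},"az":{"type":"number"},"hand":{"type":"number"}}}},"newtons":{"type":"number"}},"required":["steps"]}

```bash
mkdir -p pics; ls
cat > h.py <<'E'
import numpy as np, cv2
from rig import bot
def snap(n):
    im,d=bot.grab_frame(n); np.savez(f'{n}.npz',im=im,d=d); return im,d
def load(n):
    z=np.load(f'{n}.npz'); return z['im'],z['d']
def ray(n,uv):
    c=bot.calibration(n); K=np.array(c['mtx']);D=np.array(c['dist_coeffs'])
    p=cv2.undistortPoints(np.array(uv,float).reshape(-1,1,2),K,D).reshape(-1,2)
    v=np.c_[p[:,0],-p[:,1],-np.ones(len(p))]
    return np.array(c['xyz']),v@np.array(c['orientation']).T
def atz(n,uv,z):
    o,r=ray(n,uv); t=(np.asarray(z)-o[2])/r[:,2]; return o+r*t[:,None]
def atd(n,uv,d):
    o,r=ray(n,uv)
    return o+r*np.array([d[int(round(v)),int(round(u))] for u,v in uv])[:,None]
E
python3 - <<'E'
from h import *
for n in('side','top'):
    im,d=snap(n); cv2.imwrite(f'pics/{n}0.png',im[:,:,::-1]); c=bot.calibration(n); print(n,c)
print(bot.sense())
E
```

```text
pics
side {'mtx': array([[444.7498105 ,   0.        , 326.02618036],
       [  0.        , 444.7498105 , 195.74461547],
       [  0.        ,   0.        ,   1.        ]]), 'dist_coeffs': array([-0.08543511,  0.        ,  0.        ,  0.        ,  0.        ]), 'xyz': array([ 0.25179265, -0.44348125,  0.44607967]), 'orientation': array([[ 0.74124511,  0.36476959, -0.56347035],
       [-0.67104667,  0.42255789, -0.60921359],
       [ 0.01587625,  0.82969149,  0.55799639]])}
top {'mtx': array([[477.48946501,   0.        , 328.18986789],
       [  0.        , 477.48946501, 202.34062011],
       [  0.        ,   0.        ,   1.        ]]), 'dist_coeffs': array([-0.05334797,  0.        ,  0.        ,  0.        ,  0.        ]), 'xyz': array([ 0.5681983 , -0.02091117,  0.93267651]), 'orientation': array([[-0.003121  ,  0.9963877 , -0.08486353],
       [-0.99999245, -0.00330606, -0.00204029],
       [-0.00231349,  0.08485653,  0.99639049]])}
{'clock': 0.1, 'joint_positions': array([ 1.12850434e+00,  4.94150831e-01,  1.34602361e+00, -1.59773712e-06,
        1.30251479e+00, -9.55320696e-02]), 'dq': array([-4.21535316e-04, -2.32429775e-03, -3.04486392e-03, -1.11203379e-03,
       -5.02860729e-05,  9.82425081e-04]), 'joint_efforts': array([ 3.60431850e-04, -8.83579087e+01, -3.84559286e+01, -2.16654503e-04,
        5.29253841e-03, -2.08741244e-05]), 'ee_pos': array([0.21230179, 0.58753525, 0.24975679]), 'orientation': array([[-9.40478919e-01,  3.39851709e-01, -4.67956263e-04],
       [ 3.39852015e-01,  9.40478402e-01, -9.91717098e-04],
       [ 1.03066008e-04, -1.09172490e-03, -9.99999399e-01]]), 'ft_force': array([-0.17874633,  0.16562628,  0.11174038]), 'wrist_torque': array([-0.03726121,  0.01055314, -0.04001272]), 'grip_width': 0.08540023411888649}
```

View pics/top0.png

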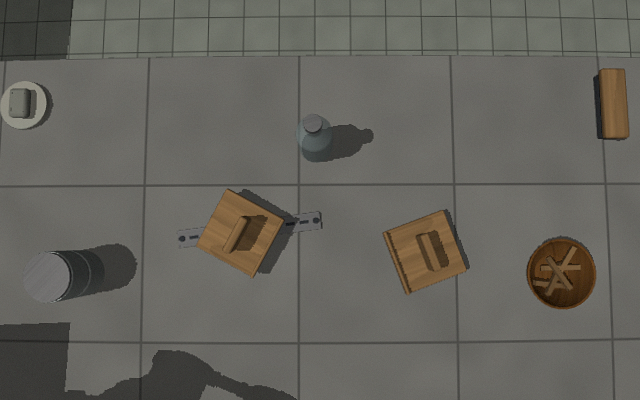

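View pics/side0.png

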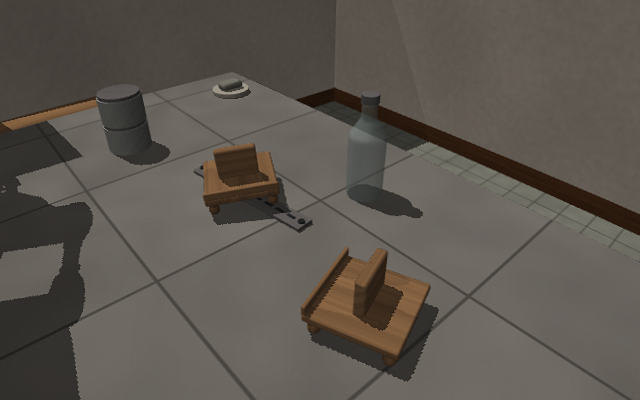

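The top view shows the rocking stand at about (241,233) on the rail, whose ends are near (178,239) and (321,220). The spare is at about (427,252) and the bottle at about (313,140). Next I'll enlarge it.

Run:
```python
from h import *
im,d=load('top'); c=im[170:290,165:335,::-1]; c=cv2.resize(c,None,fx=4.7,fy=4.7,interpolation=cv2.INTER_CUBIC); c=cv2.convertScaleAbs(c,alpha=1.5)
cv2.imwrite('pics/topc.png',c); print(c.shape)
```

```text
(564, 799, 3)
```

View pics/topc.png

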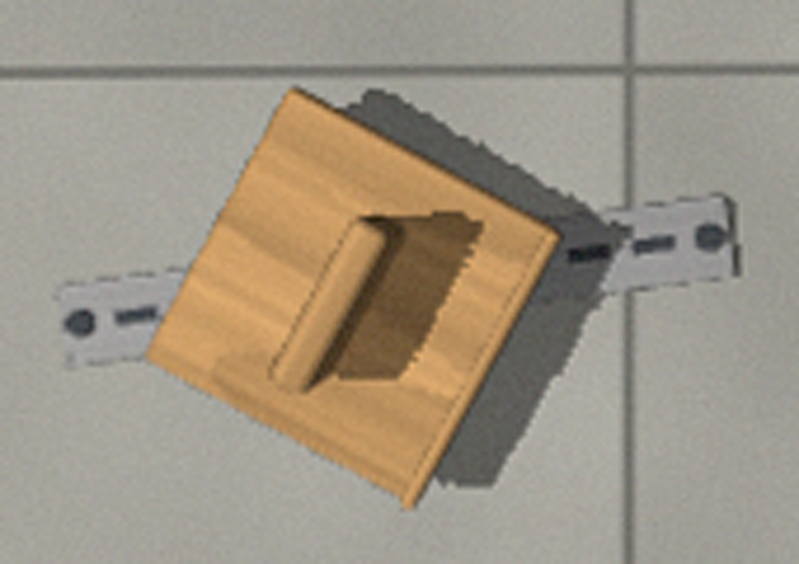

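The crop shows the rail screws at (80,323) and (710,237). The board corners are at (293,90), (558,237), (410,508) and (150,357), and the lip is on the lower-right edge. The grip top runs from (370,225) to (290,385).

Run:
```python
from h import *
im,d=load('top')
f=lambda P:[(165+(x+.5)/4.7-.5,170+(y+.5)/4.7-.5) for x,y in P]
np.set_printoptions(precision=4,suppress=True)
r=atz('top',f([(80,323),(710,237)]),.007);print('rail',r,r.mean(0),np.degrees(np.arctan2(*(r[1]-r[0])[[1,0]])))
print('raildepth',atd('top',f([(80,323),(710,237)]),d))
b=f([(293,100),(545,237),(408,495),(160,357)]);print('corners',atd('top',b,d))
g=f([(368,232),(330,305),(294,378)]);G=atd('top',g,d);print('grip',G,np.degrees(np.arctan2(*(G[2]-G[0])[[1,0]])))
# grip top points cloud & plane fit of board
vv,uu=np.mgrid[190:280,195:290]; uv=np.c_[uu.ravel(),vv.ravel()]; P=atd('top',uv,d)
m=(P[:,2]>.025)&(P[:,2]<.055); Q=P[m]
for _ in range(3):
    A=np.c_[Q[:,:2],np.ones(len(Q))];co=np.linalg.lstsq(A,Q[:,2],rcond=None)[0];Q=Q[abs(A@co-Q[:,2])<.003]
n=np.r_[-co[:2],1];n/=np.linalg.norm(n);print('board n',n,np.degrees(np.arccos(n[2])),len(Q),Q.mean(0),
 cv2.minAreaRect(Q[:,:2].astype(np.float32)*1000))
T=P[(P[:,2]>.078)&(P[:,2]<.12)];T=T[np.linalg.norm(T[:,:2]-np.median(T[:,:2],0),axis=1)<.05];print('gripcloud',len(T),T.mean(0),T.min(0),T.max(0),cv2.minAreaRect(T[:,:2].astype(np.float32)*1000))
# spare grip, bottle
print('spare,bottle',atd('top',[(430,250),(313,123)],d))
```

```text
rail [[0.5777 0.2663 0.007 ]
 [0.6127 0.0054 0.007 ]] [0.5952 0.1358 0.007 ] -82.37096672098843
raildepth [[0.5777 0.2652 0.0105]
 [0.6125 0.0053 0.0114]]
corners [[0.6654 0.1696 0.0501]
 [0.6104 0.0683 0.0584]
 [0.51   0.1225 0.0489]
 [0.5639 0.2229 0.0426]]
grip [[0.6105 0.1302 0.0991]
 [0.5834 0.1445 0.0968]
 [0.5563 0.1574 0.0982]] 153.35483483515455
board n [-0.0864 -0.022   0.996 ] 5.116641583484037 3185 [0.5915 0.15   0.0432] ((587.9103393554688, 146.35662841796875), (124.57201385498047, 124.13359069824219), 61.478492736816406)
gripcloud 407 [0.5836 0.1434 0.0964] [0.5511 0.1231 0.0781] [0.6167 0.1662 0.1037] ((583.4833984375, 144.7301483154297), (16.43735694885254, 71.47755432128906), 60.372650146484375)
spare,bottle [[ 0.5552 -0.1975  0.0931]
 [ 0.7579  0.0043  0.1899]]
```

{"method": "step_arm", "body": {
  "steps": [
    {"x":32,"y":-38,"hand":0.45},
    {"x":32,"y":-38,"hand":0.45},
    {"x":32,"y":-38,"hand":0.45},
    {"x":32,"y":-38,"hand":0.45},
    {"x":32,"y":-38,"hand":0.45},
    {"x":32,"y":-38,"hand":0.45},
    {"x":32,"y":-38,"hand":0.45},
    {"x":32,"y":-38,"hand":0.45},
    {"x":32,"y":-38,"hand":0.45},
    {"x":32,"y":-38,"hand":0.45}
  ],
  "newtons": 30
}}

```text
schema error: expected keys x, y, z, ax, ay, az, hand
```

```bash
cat > st.py <<'E'
from h import *
np.set_printoptions(precision=4,suppress=True)
s=bot.sense();R=s['orientation'];print(s['clock'],s['ee_pos'],'yaw_y',np.degrees(np.arctan2(R[1,1],R[0,1])),'z',R[:,2],s['ft_force'],s['wrist_torque'],s['grip_width'],s['joint_positions'])
E
python3 st.py
```

```text
0.1 [0.2123 0.5875 0.2498] yaw_y 70.13214804602063 z [-0.0005 -0.001  -1.    ] [-0.1787  0.1656  0.1117] [-0.0373  0.0106 -0.04  ] 0.08540023411888649 [ 1.1285  0.4942  1.346  -0.      1.3025 -0.0955]
```

All keys are required in every row.

{"method": "step_arm", "body": {
  "steps": [
    {"x":32,"y":-38,"z":0,"ax":0,"ay":0,"az":-1,"hand":0.45},
    {"x":32,"y":-38,"z":0,"ax":0,"ay":0,"az":-1,"hand":0.45},
    {"x":32,"y":-38,"z":0,"ax":0,"ay":0,"az":-1,"hand":0.45},
    {"x":32,"y":-38,"z":0,"ax":0,"ay":0,"az":-1,"hand":0.45},
    {"x":32,"y":-38,"z":0,"ax":0,"ay":0,"az":-1,"hand":0.45},
    {"x":32,"y":-38,"z":0,"ax":0,"ay":0,"az":-1,"hand":0.45},
    {"x":32,"y":-38,"z":0,"ax":0,"ay":0,"az":-1,"hand":0.45},
    {"x":32,"y":-38,"z":0,"ax":0,"ay":0,"az":-1,"hand":0.45},
    {"x":32,"y":-38,"z":0,"ax":0,"ay":0,"az":0,"hand":0.45},
    {"x":32,"y":-38,"z":0,"ax":0,"ay":0,"az":0,"hand":0.45}
  ],
  "newtons": 30
}}

```text
clock: 1.1
ee_pos: [0.5298, 0.2035, 0.2474]
orientation: [[-0.886, 0.465, -0.004], [0.465, 0.886, -0.001], [0.003, -0.003, -1.0]]
ft_force: [0.7, 1.6, 0.0]
grip_width: 0.0472
```

```bash
python3 st.py
```

```text
1.1 [0.5298 0.2035 0.2474] yaw_y 62.31590710889895 z [-0.0037 -0.0015 -1.    ] [0.6577 1.647  0.0036] [ 0.0294 -0.0565  0.0323] 0.04717663001238764 [ 0.2619  0.4174  1.4908 -0.0005  1.2374 -0.8256]
```

{"method": "step_arm", "body": {
  "steps": [
    {"x":20,"y":-20,"z":-20,"ax":0.3,"ay":-1.2,"az":0,"hand":0.45},
    {"x":20,"y":-20,"z":-20,"ax":0.3,"ay":-1.2,"az":0,"hand":0.45},
    {"x":15,"y":-19,"z":-20,"ax":0.3,"ay":-1.2,"az":0,"hand":0.45},
    {"x":0,"y":0,"z":-20,"ax":0.3,"ay":-1.2,"az":0,"hand":0.45},
    {"x":0,"y":0,"z":-20,"ax":0,"ay":0,"az":-0.5,"hand":0.45},
    {"x":0,"y":0,"z":-15,"ax":0,"ay":0,"az":0,"hand":0.45},
    {"x":0,"y":0,"z":0,"ax":0,"ay":0,"az":0,"hand":0.45},
    {"x":0,"y":0,"z":0,"ax":0,"ay":0,"az":0,"hand":0.45},
    {"x":0,"y":0,"z":0,"ax":0,"ay":0,"az":0,"hand":0.45},
    {"x":0,"y":0,"z":0,"ax":0,"ay":0,"az":0,"hand":0.45}
  ]
}}

```text
clock: 2.1
ee_pos: [0.5911, 0.1348, 0.1284]
orientation: [[-0.874, 0.478, 0.085], [0.481, 0.877, 0.018], [-0.066, 0.057, -0.996]]
ft_force: [-1.4, -1.0, -0.2]
grip_width: 0.0469
```

```bash
python3 st.py
python3 - <<'E'
from h import *
for n in('side','top'):
    im,d=snap(n)
    c=im[60:260,140:400,::-1] if n=='side' else im[150:300,150:340,::-1]
    c=cv2.resize(c,None,fx=3,fy=3,interpolation=cv2.INTER_CUBIC);cv2.imwrite(f'pics/{n}1.png',cv2.convertScaleAbs(c,alpha=1.5))
E
```

```text
2.1 [0.5911 0.1348 0.1284] yaw_y 61.42009587239525 z [ 0.0852  0.0181 -0.9962] [-1.3943 -0.9761 -0.1945] [-0.0449  0.0645  0.0683] 0.046902077322633774 [ 0.1217  0.5749  1.5944  0.0099  0.8854 -0.9544]
```

View pics/side1.png

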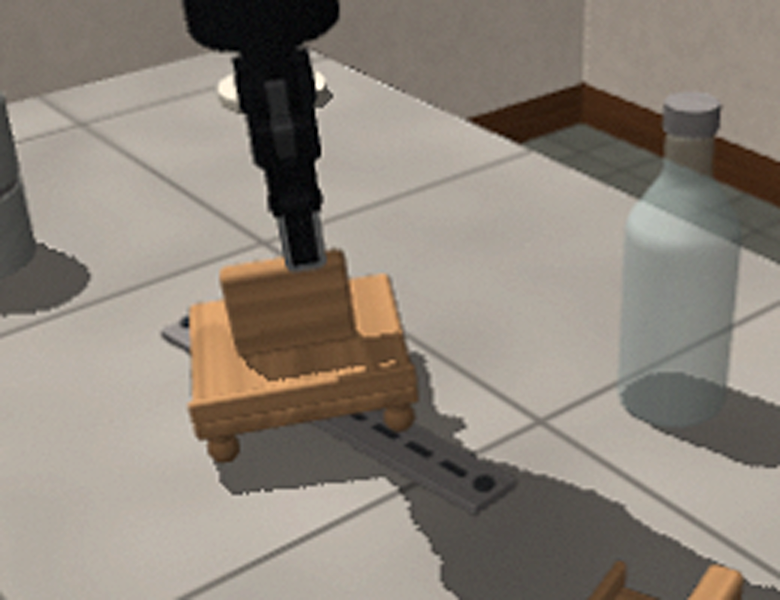

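View pics/top1.png

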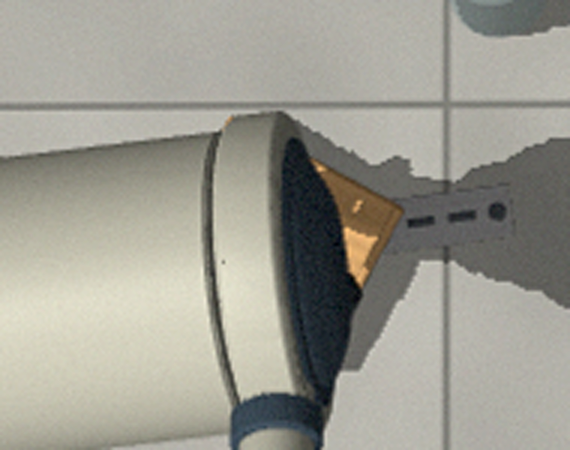

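The side view shows the near finger in front of the grip at (303,267), with the grip top running from (222,270) to (345,252). The tool is about 10 mm off, so I'll correct that and then descend along the tool axis.

{"method": "step_arm", "body": {
  "steps": [
    {"x":-5,"y":4,"z":0,"ax":0,"ay":0,"az":0,"hand":0.45},
    {"x":-5,"y":4,"z":0,"ax":0,"ay":0,"az":0,"hand":0.45},
    {"x":0,"y":0,"z":0,"ax":0,"ay":0,"az":0,"hand":0.45},
    {"x":1,"y":0,"z":-12,"ax":0,"ay":0,"az":0,"hand":0.45},
    {"x":1,"y":0,"z":-12,"ax":0,"ay":0,"az":0,"hand":0.45},
    {"x":1,"y":0,"z":-12,"ax":0,"ay":0,"az":0,"hand":0.45},
    {"x":1,"y":0,"z":-8,"ax":0,"ay":0,"az":0,"hand":0.45},
    {"x":0,"y":0,"z":0,"ax":0,"ay":0,"az":0,"hand":0.45},
    {"x":0,"y":0,"z":0,"ax":0,"ay":0,"az":0,"hand":0.45},
    {"x":0,"y":0,"z":0,"ax":0,"ay":0,"az":0,"hand":0.45}
  ]
}}

```text
clock: 3.2
ee_pos: [0.5841, 0.1436, 0.0798]
orientation: [[-0.875, 0.477, 0.084], [0.48, 0.877, 0.018], [-0.065, 0.056, -0.996]]
ft_force: [0.5, -0.0, 0.3]
grip_width: 0.0472
```

```bash
python3 st.py
python3 - <<'E'
from h import *
for n in('side',):
    im,d=snap(n)
    c=im[60:260,140:400,::-1] if n=='side' else im[150:300,150:340,::-1]
    c=cv2.resize(c,None,fx=3,fy=3,interpolation=cv2.INTER_CUBIC);cv2.imwrite(f'pics/{n}2.png',cv2.convertScaleAbs(c,alpha=1.5))
E
```

```text
3.2 [0.5841 0.1436 0.0798] yaw_y 61.43479113437239 z [ 0.0844  0.0181 -0.9963] [ 0.4819 -0.015   0.3164] [-0.0034  0.1235  0.075 ] 0.0471648674776979 [ 0.1385  0.6406  1.6409  0.0089  0.7739 -0.938 ]
```

View pics/side2.png

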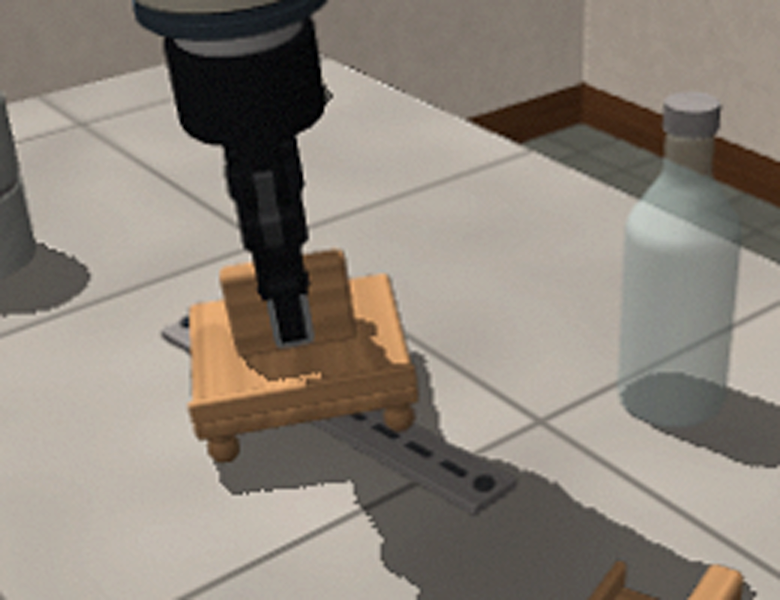

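The finger is now centred in front of the grip, its tip at about (292,340), and there is no contact force yet. Closing.

{"method": "step_arm", "body": {
  "steps": [
    {"x":0,"y":0,"z":0,"ax":0,"ay":0,"az":0,"hand":0.6},
    {"x":0,"y":0,"z":0,"ax":0,"ay":0,"az":0,"hand":0.7},
    {"x":0,"y":0,"z":0,"ax":0,"ay":0,"az":0,"hand":0.8},
    {"x":0,"y":0,"z":0,"ax":0,"ay":0,"az":0,"hand":0.9},
    {"x":0,"y":0,"z":0,"ax":0,"ay":0,"az":0,"hand":1},
    {"x":0,"y":0,"z":0,"ax":0,"ay":0,"az":0,"hand":1},
    {"x":0,"y":0,"z":0,"ax":0,"ay":0,"az":0,"hand":1},
    {"x":0,"y":0,"z":0,"ax":0,"ay":0,"az":0,"hand":1},
    {"x":0,"y":0,"z":0,"ax":0,"ay":0,"az":0,"hand":1},
    {"x":0,"y":0,"z":0,"ax":0,"ay":0,"az":0,"hand":1}
  ],
  "newtons": 40
}}

```text
clock: 4.25
ee_pos: [0.5851, 0.1438, 0.0814]
orientation: [[-0.874, 0.478, 0.088], [0.481, 0.877, 0.019], [-0.068, 0.058, -0.996]]
ft_force: [1.2, 0.5, 0.9]
grip_width: 0.0155
```

```bash
python3 st.py
```

```text
4.25 [0.5851 0.1438 0.0814] yaw_y 61.4237530762535 z [ 0.0875  0.0188 -0.996 ] [1.2032 0.5347 0.8508] [ 0.2697 -0.0261 -0.0656] 0.015462346877171471 [ 0.1385  0.6383  1.6399  0.0093  0.774  -0.9379]
```

Gripped at 15.5 mm. Next I'll level it about the rail line with a slight lift and begin the turn.

{"method": "step_arm", "body": {
  "steps": [
    {"x":2,"y":0.5,"z":1,"ax":-0.3,"ay":1.3,"az":0,"hand":1},
    {"x":2,"y":0.5,"z":1,"ax":-0.3,"ay":1.3,"az":0,"hand":1},
    {"x":2,"y":0.5,"z":1,"ax":-0.3,"ay":1.3,"az":0,"hand":1},
    {"x":1,"y":0,"z":0,"ax":-0.2,"ay":1.1,"az":0,"hand":1},
    {"x":0,"y":0,"z":0,"ax":0,"ay":0,"az":0,"hand":1},
    {"x":0,"y":0,"z":0,"ax":0,"ay":0,"az":3,"hand":1},
    {"x":0,"y":0,"z":0,"ax":0,"ay":0,"az":3,"hand":1},
    {"x":0,"y":0,"z":0,"ax":0,"ay":0,"az":3,"hand":1},
    {"x":0,"y":0,"z":0,"ax":0,"ay":0,"az":3,"hand":1},
    {"x":0,"y":0,"z":0,"ax":0,"ay":0,"az":0,"hand":1}
  ]
}}

```text
clock: 5.25
ee_pos: [0.5883, 0.1446, 0.0818]
orientation: [[-0.96, 0.279, -0.007], [0.279, 0.96, -0.004], [0.006, -0.006, -1.0]]
ft_force: [0.1, -0.3, -3.4]
grip_width: 0.0156
```

```bash
python3 st.py
```

```text
5.25 [0.5883 0.1446 0.0818] yaw_y 73.80506109425835 z [-0.0074 -0.0041 -1.    ] [ 0.1355 -0.304  -3.3669] [0.0059 0.0092 0.0256] 0.015580997779333743 [ 0.144   0.67    1.5501 -0.0037  0.9294 -1.1419]
```

{"method": "step_arm", "body": {
  "steps": [
    {"x":1,"y":0,"z":0,"ax":0,"ay":0,"az":3,"hand":1},
    {"x":1,"y":0,"z":0,"ax":0,"ay":0,"az":3,"hand":1},
    {"x":1,"y":0,"z":0,"ax":0,"ay":0,"az":3,"hand":1},
    {"x":1,"y":0,"z":0,"ax":0,"ay":0,"az":3,"hand":1},
    {"x":1,"y":0,"z":0,"ax":0,"ay":0,"az":3,"hand":1},
    {"x":0,"y":0,"z":0,"ax":0.2,"ay":-0.4,"az":3,"hand":1},
    {"x":0,"y":0,"z":0,"ax":0,"ay":0,"az":3,"hand":1},
    {"x":0,"y":0,"z":0,"ax":0,"ay":0,"az":3,"hand":1},
    {"x":0,"y":0,"z":0,"ax":0,"ay":0,"az":0,"hand":1},
    {"x":0,"y":0,"z":0,"ax":0,"ay":0,"az":0,"hand":1}
  ]
}}

```text
clock: 6.25
ee_pos: [0.5905, 0.144, 0.0801]
orientation: [[-0.991, -0.134, 0.0], [-0.134, 0.991, -0.003], [-0.0, -0.003, -1.0]]
ft_force: [-0.0, -0.3, -3.7]
grip_width: 0.0154
```

```bash
python3 st.py
python3 - <<'E'
from h import *
for n in('side','top'):
    im,d=snap(n)
    c=im[60:260,140:400,::-1] if n=='side' else im[150:300,150:340,::-1]
    c=cv2.resize(c,None,fx=3,fy=3,interpolation=cv2.INTER_CUBIC);cv2.imwrite(f'pics/{n}3.png',cv2.convertScaleAbs(c,alpha=1.5))
E
```

```text
6.25 [0.5905 0.144  0.0801] yaw_y 97.70496960539563 z [ 0.0004 -0.0028 -1.    ] [-0.0197 -0.3292 -3.7317] [-0.0178  0.0007  0.0328] 0.015405781542163082 [ 0.1425  0.6717  1.5526 -0.0036  0.9173 -1.5606]
```

View pics/side3.png

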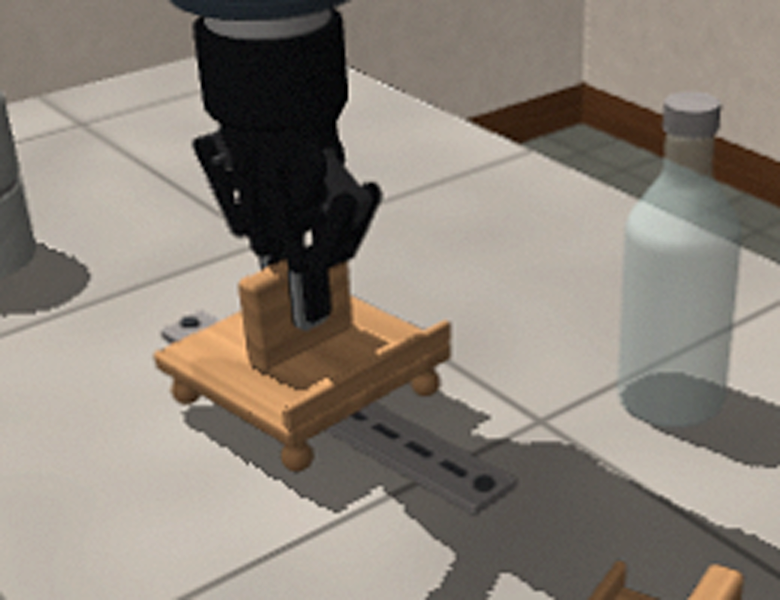

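View pics/top3.png

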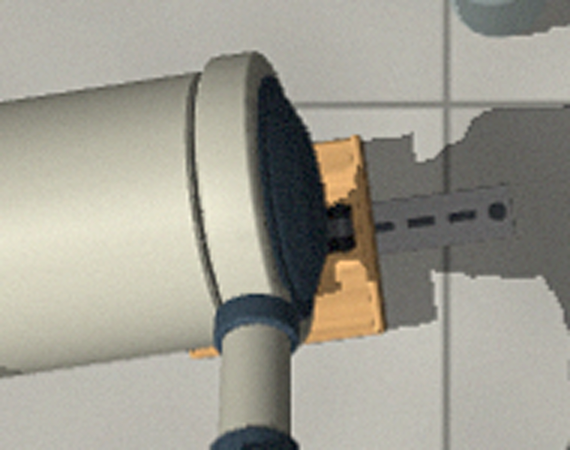

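The side view shows the stand parallel to the rail, feet clear on both sides at (185,388), (297,455) and (425,383), hanging a few mm up. In the top view the rail leaves the lip edge near its middle, at about (380,228). Lowering gently.

{"method": "step_arm", "body": {
  "steps": [
    {"x":0,"y":0,"z":-1,"ax":0,"ay":0,"az":0,"hand":1},
    {"x":0,"y":0,"z":-1,"ax":0,"ay":0,"az":0,"hand":1},
    {"x":0,"y":0,"z":-1,"ax":0,"ay":0,"az":0,"hand":1},
    {"x":0,"y":0,"z":0,"ax":0,"ay":0,"az":0,"hand":1},
    {"x":0,"y":0,"z":0,"ax":0,"ay":0,"az":0,"hand":1},
    {"x":0,"y":0,"z":0,"ax":0,"ay":0,"az":0,"hand":1},
    {"x":0,"y":0,"z":0,"ax":0,"ay":0,"az":0,"hand":1},
    {"x":0,"y":0,"z":0,"ax":0,"ay":0,"az":0,"hand":1},
    {"x":0,"y":0,"z":0,"ax":0,"ay":0,"az":0,"hand":1},
    {"x":0,"y":0,"z":0,"ax":0,"ay":0,"az":0,"hand":1}
  ]
}}

```text
clock: 7.35
ee_pos: [0.5906, 0.144, 0.0769]
orientation: [[-0.991, -0.132, 0.001], [-0.132, 0.991, -0.003], [-0.0, -0.003, -1.0]]
ft_force: [-0.2, -0.5, -3.4]
grip_width: 0.0156
```

```bash
python3 st.py
```

```text
7.35 [0.5906 0.144  0.0769] yaw_y 97.58036980035675 z [ 0.0007 -0.0027 -1.    ] [-0.1818 -0.4623 -3.3815] [0.0342 0.0198 0.0054] 0.015584508449751903 [ 0.1425  0.6764  1.5543 -0.0036  0.9106 -1.5584]
```

{"method": "step_arm", "body": {
  "steps": [
    {"x":0,"y":0,"z":-0.6,"ax":0,"ay":0,"az":0,"hand":1},
    {"x":0,"y":0,"z":0,"ax":0,"ay":0,"az":0,"hand":1},
    {"x":0,"y":0,"z":-0.6,"ax":0,"ay":0,"az":0,"hand":1},
    {"x":0,"y":0,"z":0,"ax":0,"ay":0,"az":0,"hand":1},
    {"x":0,"y":0,"z":-0.6,"ax":0,"ay":0,"az":0,"hand":1},
    {"x":0,"y":0,"z":0,"ax":0,"ay":0,"az":0,"hand":1},
    {"x":0,"y":0,"z":0,"ax":0,"ay":0,"az":0,"hand":1},
    {"x":0,"y":0,"z":0,"ax":0,"ay":0,"az":0,"hand":1},
    {"x":0,"y":0,"z":0,"ax":0,"ay":0,"az":0,"hand":1},
    {"x":0,"y":0,"z":0,"ax":0,"ay":0,"az":0,"hand":1}
  ]
}}

```text
clock: 8.35
ee_pos: [0.5906, 0.1441, 0.0749]
orientation: [[-0.991, -0.132, 0.001], [-0.132, 0.991, -0.003], [-0.0, -0.003, -1.0]]
ft_force: [1.2, 0.1, -3.4]
grip_width: 0.0156
```

```bash
python3 st.py
```

```text
8.35 [0.5906 0.1441 0.0749] yaw_y 97.57917408287332 z [ 0.0007 -0.0027 -1.    ] [ 1.1696  0.1399 -3.3872] [ 0.0337  0.0273 -0.0113] 0.015638525914089617 [ 0.1425  0.6792  1.5555 -0.0036  0.9066 -1.5584]
```

{"method": "step_arm", "body": {
  "steps": [
    {"x":0,"y":0,"z":-0.6,"ax":0,"ay":0,"az":0,"hand":1},
    {"x":0,"y":0,"z":0,"ax":0,"ay":0,"az":0,"hand":1},
    {"x":0,"y":0,"z":-0.6,"ax":0,"ay":0,"az":0,"hand":1},
    {"x":0,"y":0,"z":0,"ax":0,"ay":0,"az":0,"hand":1},
    {"x":0,"y":0,"z":-0.6,"ax":0,"ay":0,"az":0,"hand":1},
    {"x":0,"y":0,"z":0,"ax":0,"ay":0,"az":0,"hand":1},
    {"x":0,"y":0,"z":0,"ax":0,"ay":0,"az":0,"hand":1},
    {"x":0,"y":0,"z":0,"ax":0,"ay":0,"az":0,"hand":1},
    {"x":0,"y":0,"z":0,"ax":0,"ay":0,"az":0,"hand":1},
    {"x":0,"y":0,"z":0,"ax":0,"ay":0,"az":0,"hand":1}
  ]
}}

```text
clock: 9.35
ee_pos: [0.5908, 0.1441, 0.0746]
orientation: [[-0.991, -0.132, 0.002], [-0.132, 0.991, -0.003], [-0.001, -0.003, -1.0]]
ft_force: [-0.6, 0.6, 2.4]
grip_width: 0.0152
```

```bash
python3 st.py
```

```text
9.35 [0.5908 0.1441 0.0746] yaw_y 97.58443014808353 z [ 0.0017 -0.0026 -1.    ] [-0.5688  0.5889  2.4466] [-0.1232  0.4368  0.0407] 0.015242686997927576 [ 0.1426  0.6796  1.5561 -0.0036  0.9046 -1.5583]
```

The feet are down (Fz changed sign). Opening part way, which clears the lip, then rising.

{"method": "step_arm", "body": {
  "steps": [
    {"x":0,"y":0,"z":0,"ax":0,"ay":0,"az":0,"hand":0.8},
    {"x":0,"y":0,"z":0,"ax":0,"ay":0,"az":0,"hand":0.7},
    {"x":0,"y":0,"z":0,"ax":0,"ay":0,"az":0,"hand":0.6},
    {"x":0,"y":0,"z":0,"ax":0,"ay":0,"az":0,"hand":0.5},
    {"x":0,"y":0,"z":0,"ax":0,"ay":0,"az":0,"hand":0.5},
    {"x":0,"y":0,"z":0,"ax":0,"ay":0,"az":0,"hand":0.5},
    {"x":0,"y":0,"z":5,"ax":0,"ay":0,"az":0,"hand":0.5},
    {"x":0,"y":0,"z":10,"ax":0,"ay":0,"az":0,"hand":0.5},
    {"x":0,"y":0,"z":15,"ax":0,"ay":0,"az":0,"hand":0.5},
    {"x":0,"y":0,"z":20,"ax":0,"ay":0,"az":0,"hand":0.5}
  ]
}}

```text
clock: 10.35
ee_pos: [0.5901, 0.144, 0.1254]
orientation: [[-0.991, -0.132, -0.001], [-0.132, 0.991, -0.003], [0.001, -0.003, -1.0]]
ft_force: [-0.4, -0.7, 0.9]
grip_width: 0.0425
```

{"method": "step_arm", "body": {
  "steps": [
    {"x":0,"y":0,"z":30,"ax":0,"ay":0,"az":0,"hand":0.5},
    {"x":0,"y":0,"z":30,"ax":0,"ay":0,"az":0,"hand":0.5},
    {"x":0,"y":0,"z":40,"ax":0,"ay":0,"az":0,"hand":0.5},
    {"x":-20,"y":30,"z":20,"ax":0,"ay":0,"az":0,"hand":0.5},
    {"x":-30,"y":35,"z":0,"ax":0,"ay":0,"az":0,"hand":0.5},
    {"x":-30,"y":35,"z":0,"ax":0,"ay":0,"az":0,"hand":0.5},
    {"x":-30,"y":35,"z":0,"ax":0,"ay":0,"az":0,"hand":0.5},
    {"x":-30,"y":35,"z":0,"ax":0,"ay":0,"az":0,"hand":0.5},
    {"x":-30,"y":35,"z":0,"ax":0,"ay":0,"az":0,"hand":0.5},
    {"x":0,"y":0,"z":0,"ax":0,"ay":0,"az":0,"hand":0.5}
  ]
}}

```text
clock: 11.35
ee_pos: [0.4145, 0.3544, 0.2637]
orientation: [[-0.992, -0.128, 0.013], [-0.128, 0.992, 0.003], [-0.013, 0.001, -1.0]]
ft_force: [0.0, -0.4, 0.7]
grip_width: 0.0428
```

```bash
python3 st.py
python3 - <<'E'
from h import *
for n in('side','top'):
    im,d=snap(n)
    c=im[60:260,140:400,::-1] if n=='side' else im[150:300,150:340,::-1]
    c=cv2.resize(c,None,fx=3,fy=3,interpolation=cv2.INTER_CUBIC);cv2.imwrite(f'pics/{n}4.png',cv2.convertScaleAbs(c,alpha=1.5))
E
```

```text
11.35 [0.4145 0.3544 0.2637] yaw_y 97.34529532813171 z [ 0.0131  0.0027 -0.9999] [ 0.0117 -0.4496  0.7235] [-0.0561 -0.0108 -0.054 ] 0.04278711403401077 [ 0.6009  0.3628  1.5334 -0.0054  1.2331 -1.0963]
```

View pics/side4.png

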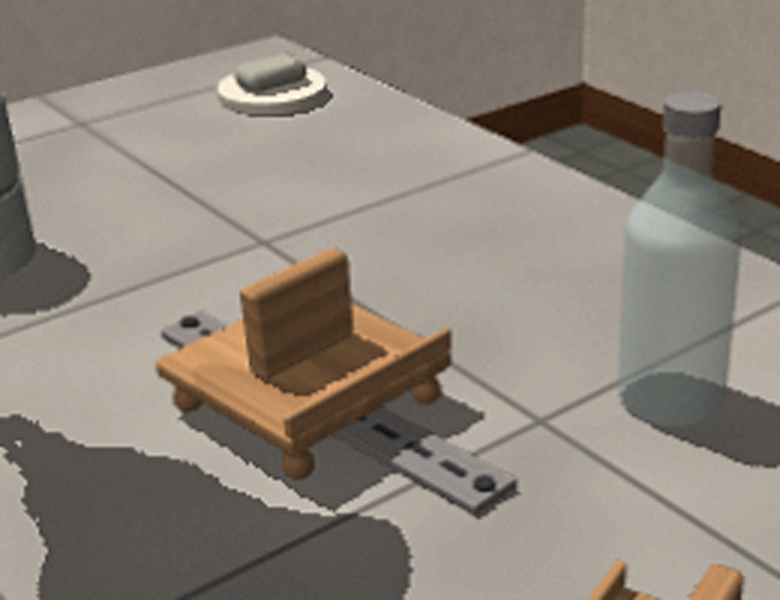

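View pics/top4.png

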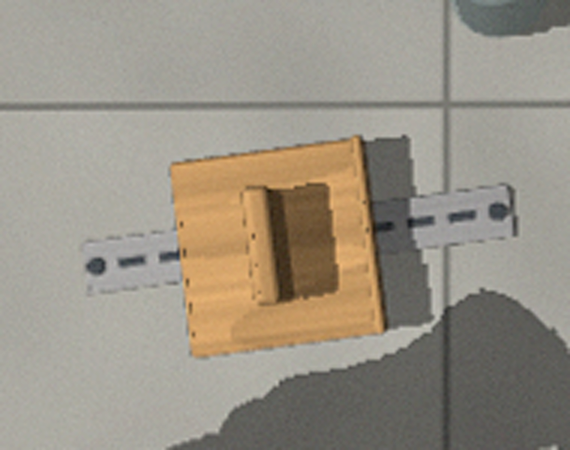

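Both views show the stand free and parallel, with the rail entering at (180,253) and leaving at (380,228) in the top view, near the middle of each edge. I'll check the tilt and offset numerically.

Run:
```python
from h import *
np.set_printoptions(precision=4,suppress=True)
_,d=load('top')
vv,uu=np.mgrid[185:280,195:290]; uv=np.c_[uu.ravel(),vv.ravel()]; P=atd('top',uv,d)
Q=P[(P[:,2]>.025)&(P[:,2]<.045)]
for _ in range(3):
    A=np.c_[Q[:,:2],np.ones(len(Q))];co=np.linalg.lstsq(A,Q[:,2],rcond=None)[0];Q=Q[abs(A@co-Q[:,2])<.003]
n=np.r_[-co[:2],1];n/=np.linalg.norm(n)
R=P[(P[:,2]>.02)&(P[:,2]<.12)];r=cv2.minAreaRect(R[:,:2].astype(np.float32)*1000)
T=P[P[:,2]>.083];t=T.mean(0)
off=lambda p:(p[0]-.5952)*.991+(p[1]-.1358)*.1326
print('tilt',np.degrees(np.arccos(n[2])),n,'z',Q[:,2].mean(),r,'gripmid',t,'off',off(t),off(np.array(r[0])/1000))
t=atd('top',[(150,170),(400,320),(250,320),(120,150)],d);print('tile z',t)
print('spare,bottle',atd('top',[(430,250),(313,123)],d))
```

```text
tilt 0.08290663715067545 [-0.0007  0.0013  1.    ] z 0.03574800355673844 ((589.013916015625, 143.14480590820312), (124.23897552490234, 125.32776641845703), 7.691484451293945) gripmid [0.5867 0.1246 0.1821] off -0.009905386985736637 -0.005156487965087814
tile z [[ 0.7134  0.3352  0.0001]
 [ 0.4194 -0.1569 -0.0009]
 [ 0.4204  0.1325  0.0007]
 [ 0.7542  0.3976  0.0003]]
spare,bottle [[ 0.5552 -0.1976  0.0927]
 [ 0.7578  0.0043  0.1902]]
```

```bash
python3 -c "
from rig import bot
print(bot.job_done())"
```

```text
the job is handed in; nothing more can be done
None
```

The rocking stand now straddles the rail with two feet on either side, and the job is handed in. I gripped its upright, levelled it over the rail, turned it 36° where it stood, lowered it until the feet touched, let go and moved the arm clear.

The last checks, from the top camera after release:
- **Level:** the board tilts 0.08° and its top is at 35.7 mm against the nominal 36 mm, so the feet are on the tile.
- **Position:** the middle is about 5 mm from the rail's centre line and about 4 mm from where it started. Its edges are parallel to the rail within 0.2°.
- **Other objects:** the spot measurements on the spare stand and the bottle were unchanged within 0.5 mm. The gripper was clear of everything.
- **Time:** it finished at about 11.5 s of the 32 s.

One reading disagreed: an extra estimate of the grip's midpoint put the offset at 10 mm. It came out at an impossible 182 mm height, so other pixels had got into it and I did not use it. I used the board outline instead; either figure is within the 24 mm limit.

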